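# Tare the scale with an empty vial

### The job

Draw the open, uncapped vial straight up out of its light stand without tipping, lifting or dragging the stand, and set it down gently, upright, in the middle of the dial scale's round pan. Let go of it, then tare the scale: turn the dial's bezel until its zero mark lines up with the pointer, and let go. Leave the capped vial in the stand and do not disturb the sample cup, the eraser or the tape roll.

Things in the scene. Friction and masses are not known exactly. Their poses are not given: they have to be found in the camera images.
- stand: light grey plastic vial stand, free-standing, about 60 g: 42 (x) by 116 (y) by 62 mm high, a base plate, two end walls and a 5 mm deck with two 27 mm holes at y = +26 and -26 mm, over 27 mm pockets in the base whose floor is 5 mm above the worktop. Origin: centre of its underside; y runs along the row of the two holes, z up. The vials fit with 1.5 mm play all round, so an off-axis pull drags or tips it
- vial: the open vial, the one to be tared: empty, white, thick-walled, plain straight tube 24 mm in diameter and 95 mm tall, flat bottom, open mouth, about 50 g (exact mass varies). It stands in either hole of the stand and rises 38 mm above the deck. Origin: centre of its underside; z up along its axis
- capped_vial: the other vial, to stay in the stand: white, 24 mm in diameter with a 29 mm wide ribbed screw cap, 108 mm tall in all. Origin: centre of its underside; z up
- scale: grey dial scale, fixed to the worktop: housing 110 (x) by 236 (y) mm, top face 34 mm above the worktop. Origin: centre of its underside; the pan's axis is at y = +65 mm, the dial's axis at y = -65 mm; z up
- pan_top (a point): centre of the upper face of the flat round aluminium pan, 78 mm in diameter, 47 mm above the worktop when empty. The pan is sprung: it sinks about 4 mm under the vial (3 to 5 mm as the vial's mass varies) and stops at 7 mm; a force of about 1 N takes it all the way
- pointer (a joint): angle of the scale's pointer, rad: 0 with the pan empty, pointing along the scale's +x; grows clockwise seen from above, by about 0.7 to 1.3 rad under the vial. It is moved by the pan alone and cannot be turned by hand
- bezel (a joint): angle of the bezel with its dial face, rad: at 0 the zero mark points along the scale's +x; grows clockwise seen from above; free from -1.5 to 3.2, stays where it is left, friction about 0.05 N m. The scale reads zero when it equals joint pointer. At the start it stands between -0.5 and 0.2
- pointer_tip (a point): point near the tip of the thin dark pointer, 20 mm from the dial's axis, 59 mm above the worktop, seen in the recess of the dial
- zero_mark (a point): the zero mark on the white dial face, 20 mm from the dial's axis: the only thick (3 mm) and long (9 mm) black bar on it, with a small white tab on the rim behind it; the other marks are thin, 15 degrees apart. It turns with the bezel, a dark ribbed upright ring 58 mm in outer diameter, from the housing's top (34 mm above the worktop) to 62 mm, that can be gripped round its outside from above at any angle
- sample_cup: bystander: small white sample cup, 34 mm wide, 24 mm high; origin at its underside
- eraser: bystander: grey and white eraser, 21 by 34 by 13 mm; origin at its underside
- tape_roll: bystander: roll of tape lying flat, 100 mm wide, 18 mm high; origin at its underside
There are look-alikes about, which are no part of the job. Leave any blue look-alike of the capped_vial alone. Leave any green look-alike of the stand alone.

How it is judged:
On the way, in this order (a step that is already met when the one before it is completed fails the run):
1. the open vial is drawn clear above the stand, which still stands upright in its place (z of vial in the frame of stand above 0.064 m and angle between stand's own z axis and vertical below 0.05 rad and distance of stand from where it was at the start of the episode below 0.025 m), for 0.1 s.
2. the open vial stands upright on the pan, near its middle, let go and at rest (horizontal distance between vial and pan_top below 0.02 m and z of vial in the frame of pan_top between -0.004 and 0.004 m and angle between vial's own z axis and vertical below 0.08 rad and linear speed of vial below 0.02 m/s and contact force between the fingers and vial below 0.05 N), for 0.3 s.
3. the bezel is turned so that its zero mark lies at the pointer (all of step 2 and horizontal distance between pointer_tip and zero_mark below 0.003 m and velocity of joint bezel between -0.05 and 0.05 rad/s), for 0.2 s.
At the end, for the whole second after the job is handed in: Open vial released, at rest, upright (0.08 rad) on the pan within 20 mm of its centre; zero mark and pointer tip within 3 mm (half a division), bezel still; stand upright (0.05 rad) within 25 mm of its start, the capped vial upright in its hole; nothing touched (all of step 3 and angle between stand's own z axis and vertical below 0.05 rad and distance of stand from where it was at the start of the episode below 0.025 m and horizontal distance between capped_vial and stand below 0.032 m and angle between capped_vial's own z axis and vertical below 0.1 rad and z of capped_vial in the frame of stand below 0.012 m).
It fails at once if the stand tips by more than 0.15 rad (angle between stand's own z axis and vertical above 0.15 rad).
It fails at once if the stand is lifted or dragged by more than 25 mm (distance of stand from where it was at the start of the episode above 0.025 m).
It fails at once if the open vial is dropped (falls free faster than 0.5 m/s, more than about 13 mm) (linear speed of vial above 0.5 m/s and contact force between the fingers and vial below 0.05 N).
It fails at once if the capped vial is drawn out of the stand (z of capped_vial in the frame of stand above 0.04 m).
It fails at once if the sample cup, the eraser or the tape roll is moved by more than 30 mm (distance of any of sample_cup, eraser, tape_roll from where it was at the start of the episode above 0.03 m).
It also fails if it takes over 58 s, if anything falls off the work surface, if the arm or the gripper's body presses on something with over 40 N, if the wrist force passes 120 N, or if a joint passes its speed limit or range.

### The arm

A 7-joint arm with a two-finger parallel gripper is mounted at the origin on a cart in front of the work surface, level with it; the furniture and walls round the work are solid. World frame = base frame: x ahead of the robot, y to its left, z up, the work surface at z = 0. Lengths are in m, angles in rad, forces in N, time in s.
With the tool pointing down it reaches from about 0.425 to 1.025 m from the base axis. Payload 9.4 kg.
Tool frame: the origin (TCP) lies on the mounting face of the last link; the fingertips stand 173 mm ahead of it and the grasp point (between the pads) lies 155 mm ahead of it; z points along the fingers, y is the line along which they close (so a half turn about z gives the same grasp; the last joint's range is limited). The gripper opens to 85 mm and grips with 20 to 120 N. Pads are 22 mm wide; open, the fingers measure 114 mm over their backs; the gripper's body (76 mm by 85 mm) begins 54 mm behind the grasp point. The pads swing forward as they close: fully open they stand 13 mm farther back than shut.
Start: joints at [1.103, 0.599, -0.003, 1.599, 0.002, 0.943, -0.08], TCP at [0.276, -0.67, 0.405] pointing down, gripper open.
Joint ranges: [-2.57, 2.57], [-0.35, 1.97], [-1.29, 1.29], [0.11, 2.56], [-1.05, 4.19], [0.11, 1.86], [-2.63, 2.63]. Speed limits (rad/s): [2.22, 2.22, 3.01, 3.01, 3.14, 3.14, 3.14].

### API

Orientations are given as a 3x3 rotation matrix whose columns are the frame's x, y, z axes.
In Python, from station import get_obs, camera, close_job, regions_of gives the robot as it stands. The module is installed in compiled form; this text tells all that it offers.
- The arm moves only by the tool servo_tool, never from a script. Its argument "plan" is a list of rows, each a list of 3 entries, a list of its own where there are three numbers: the turn, a rotation vector about the world's x, y, z in units of 90 degrees (1.0 is 90 degrees), then the shift along the world's x, y, z in units of 0.2 m (1.0 is 0.2 m), then the closure, from -1 (fully open) to 1 (shut), so that 0 is half open. In form: [[[wx, wy, wz], [tx, ty, tz], claw], ...]. A call has 1 to 20 rows; each row is the pose to reach, as a shift and turn from the pose commanded when the call began; what a row does not reach only later rows make up. A row lasts 1/10 s, in which the tool goes at most 50 mm and 8.59 degrees, less where a joint would pass 70% of its speed; a pose out of reach is approached as far as the arm can. A call with a number of a shift or a turn outside -1 to 1 is refused whole. A call with a gripper value outside its range is refused whole. The fingers move at their own pace and stop on an object; "force" is the grip in N (left out, the last holds). Time passes only in rows, so rows that repeat a pose let the fingers close. It gives the time, the measured TCP pose, the force, the opening and the grip force at its end, in the units of the state.
- get_obs(): the state, without advancing time (a new reading comes with each control period).
- camera(name): name is "side" or "top"; returns a dict with "image" (384x512x3 uint8, red, green, blue), "depth" (384x512 float32, m along the optical axis (not along the pixel's ray), 0 where there is no reading), "fx", "fy", "cx", "cy" (pixels), "extrinsics" (4x4, takes a point from world to camera coordinates). Camera axes: x right, y up, looking along -z (the intrinsics and any distortion apply to the point x, -y, -z); pixel columns grow to the right and rows downward; lengths in m; the calibration is good to about 2 mm. A picture is of the moment at which its call begins.
- close_job(): hands the job in; it is judged then, once.
Trained networks look in the newest picture that a camera, given by its name, has taken for a name from the list of things; names that differ only in an ending like _2 or _b are one class to them, and where a whole thing is asked for, a point or a joint stands for the part that bears it (a point fixed in the world has none). Each returns a list of dicts, best first, with "conf" (0 to 1); they miss things now and then, are a little off and sometimes report something else, mostly with a low value. They report only what shows in the picture. A call takes as long as a camera call. They do not tell look-alikes from the thing itself.
- regions_of(query, camera): "pixels" (384x512 bool, what is visible of it) and "box" ([left, top, right, bottom] in pixels, round what is visible of it).
The state is a dict: "t": time; "qpos": joint angles; "joint_vel": joint speeds; "joint_torque": joint torques, N m; "tcp_pos": TCP position; "tcp_rot": TCP orientation; "ft_force": force on the tool from outside, world axes, zero at the start; "torque": the same for the moment, N m; "opening": opening from 0.0 (shut) to 1.0 (fully open); "grip_force": force on a finger pad.
Only numpy, scipy, OpenCV 4.12 (cv2) and the standard library are available. Lean on these libraries where they do the work, as an engineer would, in place of code of your own. Each camera call takes 0.05 s, during which the arm holds its last target. There are 200 camera calls.

## Working session

There is one attempt and no reset: what is moved stays moved. The work goes in short steps, Python scripts to look and compute and a tool call to move; the robot and the scene stay as the last step left them, time stands still between calls to the robot, and variables do not carry over. Pictures are saved under pics/ and viewed, at most 10 in all, crops included, and the job is handed in when it is done.

Besides the shell and the picture viewer there is one more tool, called after "Emit:" as name([rows], argument=value, ...), one row to a line, values as JSON. servo_tool: Moves the arm, as the interface text tells. Shifts and turns lie within -1 to 1; 1 stands for 0.2 m of shift or 90 degrees of turn. Its arguments: {"type":"object","properties":{"plan":{"type":"array","items":{"type":"array"}},"force":{"type":"number"}},"required":["plan"]}

```bash
mkdir -p pics; cat > h.py <<'E'
import numpy as np, cv2
from station import get_obs, camera, close_job, regions_of
def world(c,mask=None):
    d=c["depth"]; v,u=np.mgrid[:384,:512]
    P=np.stack([(u-c["cx"])/c["fx"]*d,-(v-c["cy"])/c["fy"]*d,-d,np.ones_like(d)],-1)
    return (P@np.linalg.inv(c["extrinsics"]).T)[...,:3]
def ray(c,u,v,z):
    E=np.linalg.inv(c["extrinsics"]); o=E[:3,3]
    r=E[:3,:3]@np.array([(u-c["cx"])/c["fx"],-(v-c["cy"])/c["fy"],-1])
    return o+r*(z-o[2])/r[2]
E
python3 - <<'E'
from h import *
np.set_printoptions(precision=3,suppress=True)
ims=[]
for n in("top","side"):
    c=camera(n); ims.append(c["image"]); W=world(c)
    print(n,np.linalg.inv(c["extrinsics"])[:3,3],c["fx"])
    for q in("stand","vial","capped_vial","scale","pan_top","bezel","zero_mark","pointer","sample_cup","eraser","tape_roll"):
        for r in regions_of(q,n)[:3]:
            p=W[r["pixels"]&(c["depth"]>0)]
            if len(p):print(q,round(r["conf"],2),r["box"],np.median(p,0),p.min(0),p.max(0))
    cv2.imwrite(f"pics/{n}0.png",cv2.resize(c["image"][...,::-1],(800,600),interpolation=cv2.INTER_CUBIC))
print(get_obs())
E
```

```text
top [ 0.43  -0.046  1.544] 448.67803328774227
stand 0.91 [184.3, 226.5, 212.5, 260.6] [0.395 0.194 0.06 ] [ 0.339  0.151 -0.005] [0.451 0.236 0.07 ]
stand 0.9 [149.4, 188.0, 185.6, 198.2] [0.554 0.272 0.061] [ 0.541  0.234 -0.002] [0.582 0.348 0.097]
scale 0.97 [276.8, 195.5, 349.8, 235.9] [ 0.471 -0.196  0.037] [ 0.397 -0.318  0.002] [ 0.548 -0.075  0.073]
pan_top 0.89 [285.3, 199.0, 308.0, 224.4] [ 0.486 -0.135  0.047] [ 0.449 -0.172  0.03 ] [ 0.522 -0.099  0.06 ]
pan_top 0.31 [149.4, 184.2, 188.2, 199.0] [0.555 0.28  0.062] [ 0.541  0.234 -0.002] [0.582 0.35  0.104]
bezel 0.61 [325.1, 210.8, 342.8, 230.7] [ 0.457 -0.26   0.058] [ 0.43  -0.292  0.031] [ 0.484 -0.232  0.073]
zero_mark 0.52 [326.6, 209.2, 340.3, 230.3] [ 0.457 -0.26   0.059] [ 0.43  -0.288  0.035] [ 0.484 -0.233  0.073]
sample_cup 0.39 [225.9, 147.2, 239.5, 156.1] [0.706 0.075 0.011] [ 0.693  0.058 -0.006] [0.723 0.089 0.034]
eraser 0.52 [193.5, 159.5, 201.8, 166.2] [0.665 0.193 0.012] [ 0.655  0.176 -0.001] [0.676 0.208 0.02 ]
tape_roll 0.69 [342.5, 139.1, 371.1, 169.3] [ 0.693 -0.362  0.018] [ 0.639 -0.403  0.001] 
[... 1313 characters left out ...]
 [ 0.652  0.177 -0.001] [0.673 0.213 0.013]
tape_roll 0.68 [223.1, 160.2, 256.1, 173.1] [ 0.683 -0.348  0.01 ] [ 0.632 -0.418 -0.004] [ 0.743 -0.301  0.021]
{'t': 1.2, 'qpos': array([ 1.103,  0.599, -0.003,  1.599,  0.002,  0.943, -0.08 ]), 'joint_vel': array([ 0.002, -0.   ,  0.001, -0.   ,  0.001, -0.001, -0.002]), 'joint_torque': array([ -0.   , -77.624,   1.564, -25.838,   0.013,   0.002,   0.   ]), 'tcp_pos': array([ 0.276, -0.67 ,  0.405]), 'tcp_rot': array([[ 0.925,  0.381, -0.   ],
       [ 0.381, -0.925, -0.   ],
       [-0.   ,  0.   , -1.   ]]), 'ft_force': array([ 0.864, -0.309, -0.241]), 'torque': array([-0.021,  0.027, -0.056]), 'grip_force': 0.0, 'opening': 1.0024104670253724}
```

View pics/top0.png

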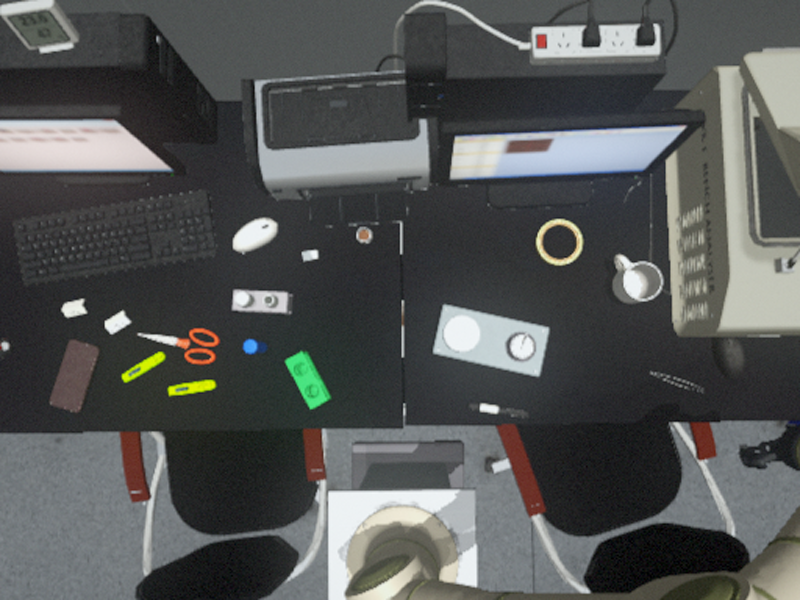

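View pics/side0.png

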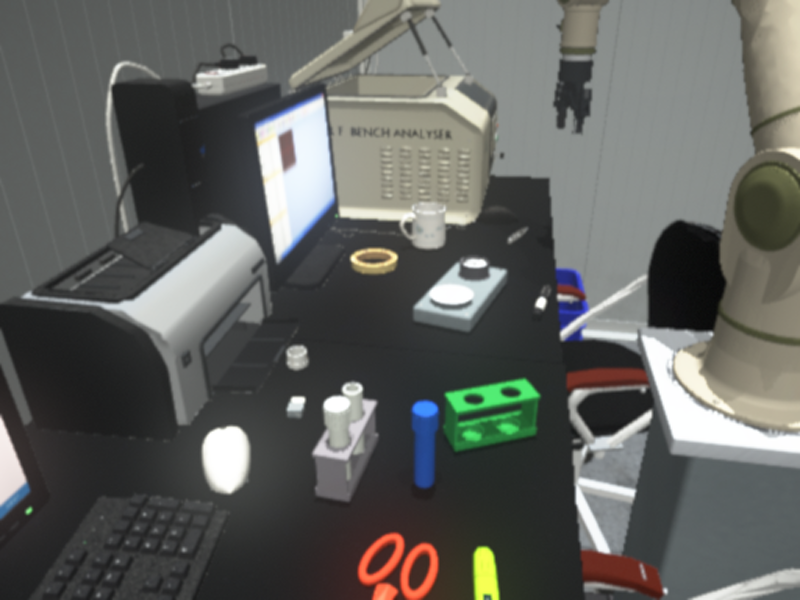

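The top view shows the grey stand at about (262,301), with the capped vial on its left (243,299) and the open vial on its right (271,300). The scale is at (491,340), with the pan on the left and the dial on the right. The side view agrees: the open vial is the far one in the stand.

```bash
python3 - <<'E'
from h import *
np.set_printoptions(precision=4,suppress=True)
c=camera("top"); s=camera("side")
for n,k in(("top",c),("side",s)):
    W=world(k);x,y,z=W[...,0],W[...,1],W[...,2]
    box=(abs(x-.56)<.06)&(abs(y-.29)<.1)&(k["depth"]>0)
    for lo,hi,yl,yh in((.055,.068,.2,.4),(.085,.107,.2,.285),(.107,.125,.28,.4),(.09,.125,.29,.4)):
        p=W[box&(z>lo)&(z<hi)&(y>yl)&(y<yh)]
        if len(p)>3:
            print(n,lo,len(p),p.mean(0),p.min(0),p.max(0), cv2.minAreaRect((p[:,:2]*1000).astype(np.float32)))
    p=W[(abs(z-.034)<.006)&(abs(x-.47)<.1)&(abs(y+.2)<.14)&(k["depth"]>0)]
    print("scale",cv2.minAreaRect((p[:,:2]*1000).astype(np.float32)))
    p=W[(abs(z-.047)<.004)&(abs(x-.485)<.05)&(abs(y+.135)<.05)&(k["depth"]>0)]
    print("pan",p.mean(0),cv2.minAreaRect((p[:,:2]*1000).astype(np.float32)))
a=cv2.resize(c["image"][180:205,140:195,::-1],(770,350),interpolation=cv2.INTER_CUBIC)
b=cv2.resize(c["image"][205:235,315:350,::-1],(280,240),interpolation=cv2.INTER_CUBIC)
d=cv2.resize(s["image"][235:325,190:250,::-1],(160,240),interpolation=cv2.INTER_CUBIC)
e=cv2.resize(s["image"][155:185,285:320,::-1],(280,240),interpolation=cv2.INTER_CUBIC)
row=np.zeros((240,770,3),np.uint8);row[:,:280]=b;row[:,290:450]=d;row[:,460:740]=e
cv2.imwrite("pics/c1.png",np.vstack([a,row]))
E
```

```text
top 0.055 277 [0.5609 0.2863 0.0625] [0.5406 0.2348 0.0555] [0.5865 0.3518 0.068 ] ((562.34814453125, 293.68548583984375), (117.29039764404297, 42.116851806640625), 86.4625473022461)
top 0.085 31 [0.5614 0.2669 0.0964] [0.5513 0.2563 0.0861] [0.5715 0.2775 0.1044] ((561.3554077148438, 266.89373779296875), (21.278030395507812, 20.16339111328125), 89.59609985351562)
top 0.107 71 [0.5636 0.3178 0.1127] [0.5507 0.3047 0.1071] [0.5774 0.3339 0.1206] ((564.0245971679688, 319.3122253417969), (26.837541580200195, 29.011619567871094), 1.1429002285003662)
top 0.09 81 [0.5631 0.3173 0.1108] [0.5493 0.304  0.0907] [0.5779 0.3339 0.1206] ((563.9440307617188, 317.8274230957031), (28.636409759521484, 29.067922592163086), 16.64714241027832)
scale ((471.895263671875, -198.4526824951172), (236.0069122314453, 109.83026885986328), 76.59351348876953)
pan [ 0.4869 -0.1361  0.0473] ((487.246337890625, -138.94635009765625), (80.33148193359375, 76.9237289428711), 88.9043197631836)
side 0.055 598 [0.555  0.313  0.0613] [0.5357 0.2343 0.0552] [0.5836 0.3537 0.068 ] ((559.6259155273438, 293.47540283203125), (119.25806427001953, 43.0220832824707), 86.19573211669922)
side 0.085 132 [0.5569 0.2697 0.0945] [0.5461 0.2561 0.0859] [0.569  0.2807 0.1006] ((557.818115234375, 268.7756042480469), (22.256752014160156, 22.24148941040039), 56.057640075683594)
side 0.107 161 [0.5604 0.3222 0.1115] [0.5465 0.3055 0.107 ] [0.5758 0.3352 0.1141] ((561.0848999023438, 320.47119140625), (28.545692443847656, 28.43745231628418), 51.66671371459961)
side 0.09 293 [0.5591 0.3255 0.1056] [0.5462 0.3055 0.09  ] [0.5758 0.3364 0.1141] ((561.116943359375, 320.5521240234375), (28.701766967773438, 28.522785186767578), 51.53083801269531)
scale ((468.878662109375, -194.33303833007812), (235.5651397705078, 108.56977081298828), 76.51927185058594)
pan [ 0.484  -0.1335  0.0464] ((484.473388671875, -134.70005798339844), (75.53256225585938, 79.06566619873047), 21.799467086791992)
```

View pics/c1.png

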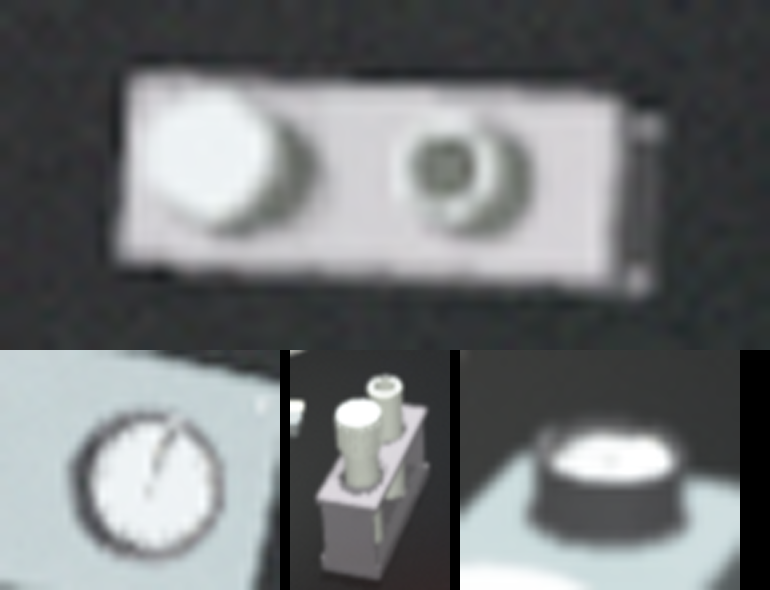

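The open vial is near (0.559, 0.268), with the stand turned about -3.6°. The pan is near (0.486, -0.133), the dial near (0.455, -0.260), and the scale is turned about -13.4°. I'm setting out.

Emit:
servo_tool([
  [[0, 0, 0.05], [0.25, 0.2, 0], -1],
  [[0, 0, 0.1], [0.5, 0.4, 0], -1],
  [[0, 0, 0.14], [0.75, 0.6, 0], -1],
  [[0, 0, 0.16], [1, 0.8, 0], -1],
  [[0, 0, 0.16], [1, 1, 0], -1],
  [[0, 0, 0.16], [1, 1, 0], -1],
])

```text
t: 1.9
tcp_pos: [0.4785, -0.4672, 0.4046]
tcp_rot: [[0.799, 0.601, 0.001], [0.601, -0.799, 0.001], [0.001, -0.0, -1.0]]
ft_force: [-0.8, -0.5, 0.1]
opening: 0.999
grip_force: 0.0
```

Emit:
servo_tool([
  [[0, 0, 0.05], [0.1, 0.25, 0], -1],
  [[0, 0, 0.1], [0.2, 0.5, 0], -1],
  [[0, 0, 0.14], [0.3, 0.75, 0], -1],
  [[0, 0, 0.16], [0.4, 1, 0], -1],
  [[0, 0, 0.16], [0.4, 1, 0], -1],
])

```text
t: 2.4
tcp_pos: [0.5584, -0.2645, 0.405]
tcp_rot: [[0.621, 0.784, 0.002], [0.784, -0.621, 0.002], [0.003, -0.0, -1.0]]
ft_force: [0.4, 0.4, 0.2]
opening: 0.999
grip_force: 0.0
```

Emit:
servo_tool([
  [[0, 0, 0.05], [0, 0.25, 0], -1],
  [[0, 0, 0.1], [0, 0.5, 0], -1],
  [[0, 0, 0.14], [0, 0.75, 0], -1],
  [[0, 0, 0.16], [0, 1, 0], -1],
  [[0, 0, 0.16], [0, 1, 0], -1],
])

```text
t: 2.9
tcp_pos: [0.5563, -0.0634, 0.4052]
tcp_rot: [[0.404, 0.915, 0.001], [0.915, -0.404, 0.003], [0.003, -0.0, -1.0]]
ft_force: [0.0, -0.2, 0.1]
opening: 0.996
grip_force: 0.0
```

Emit:
servo_tool([
  [[0, 0, 0.05], [0, 0.25, 0], -1],
  [[0, 0, 0.1], [0, 0.5, 0], -1],
  [[0, 0, 0.14], [0, 0.75, 0], -1],
  [[0, 0, 0.16], [0, 1, 0], -1],
  [[0, 0, 0.16], [0, 1, 0], -1],
])

```text
t: 3.4
tcp_pos: [0.5558, 0.1365, 0.4052]
tcp_rot: [[0.165, 0.986, 0.001], [0.986, -0.165, 0.004], [0.004, 0.001, -1.0]]
ft_force: [0.1, -0.4, 0.4]
opening: 1.001
grip_force: 0.0
```

Emit:
servo_tool([
  [[0, 0, 0.03], [0.02, 0.25, 0], -1],
  [[0, 0, 0.065], [0.02, 0.5, 0], -1],
  [[0, 0, 0.065], [0.02, 0.655, 0], -1],
  [[0, 0, 0.065], [0.02, 0.655, -0.2], -1],
  [[0, 0, 0.065], [0.02, 0.655, -0.425], -1],
  [[0, 0, 0.065], [0.02, 0.655, -0.425], -1],
  [[0, 0, 0.065], [0.02, 0.655, -0.425], -1],
])

```text
t: 4.1
tcp_pos: [0.5607, 0.26, 0.3198]
tcp_rot: [[0.073, 0.997, -0.001], [0.997, -0.073, -0.001], [-0.001, -0.001, -1.0]]
ft_force: [0.2, -0.3, 0.9]
opening: 0.998
grip_force: 0.0
```

```bash
python3 - <<'E'
from h import *
np.set_printoptions(precision=4,suppress=True)
o=get_obs();print(o["tcp_pos"],o["tcp_rot"],o["qpos"])
c=camera("side");cv2.imwrite("pics/s2.png",cv2.resize(c["image"][150:342,130:386,::-1],(800,600),interpolation=cv2.INTER_CUBIC))
E
```

```text
[0.5607 0.26   0.3198] [[ 0.0734  0.9973 -0.0013]
 [ 0.9973 -0.0734 -0.001 ]
 [-0.0011 -0.0013 -1.    ]] [-0.3089  0.5912 -0.3238  1.9116  0.2843  0.685  -0.877 ]
```

View pics/s2.png

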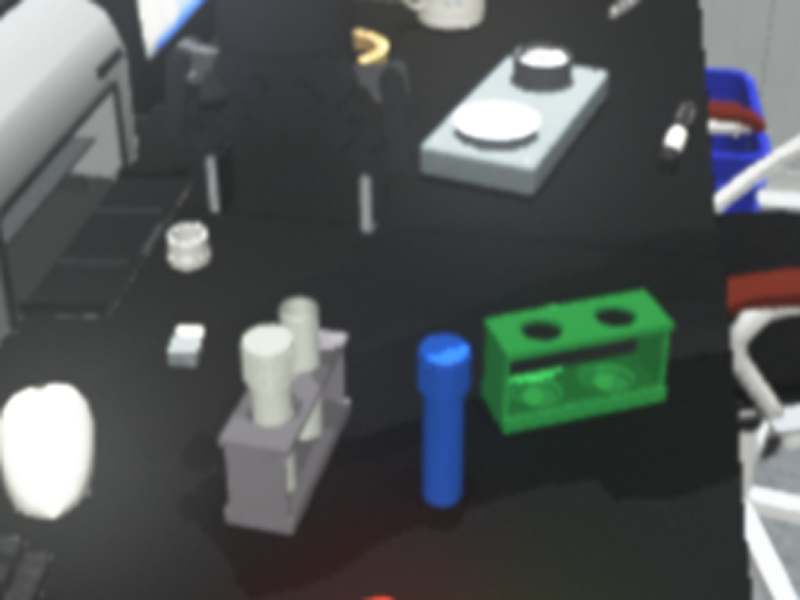

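The side view shows the gripper centred over the stand row, with the open vial at (300,335) ahead of the capped one at (268,375). I'll shift y by +7.5 mm, descend and grip.

Emit:
servo_tool([
  [[0, 0, 0], [-0.005, 0.038, 0], -1],
  [[0, 0, 0], [-0.005, 0.038, -0.1], -1],
  [[0, 0, 0], [-0.005, 0.038, -0.2], -1],
  [[0, 0, 0], [-0.005, 0.038, -0.3], -1],
  [[0, 0, 0], [-0.005, 0.038, -0.39], -1],
  [[0, 0, 0], [-0.005, 0.038, -0.39], -1],
  [[0, 0, 0], [-0.005, 0.038, -0.39], 0],
  [[0, 0, 0], [-0.005, 0.038, -0.39], 0],
  [[0, 0, 0], [-0.005, 0.038, -0.39], 0.1],
  [[0, 0, 0], [-0.005, 0.038, -0.39], 0.2],
  [[0, 0, 0], [-0.005, 0.038, -0.39], 0.2],
], force=20)

```text
t: 5.25
tcp_pos: [0.5593, 0.2682, 0.2422]
tcp_rot: [[0.073, 0.997, 0.001], [0.997, -0.073, 0.0], [0.0, 0.001, -1.0]]
ft_force: [0.1, -0.2, -0.5]
opening: 0.402
grip_force: 0.0
```

```bash
python3 - <<'E'
from h import *
np.set_printoptions(precision=4,suppress=True)
o=get_obs();print(o["tcp_pos"],o["tcp_rot"],o["opening"])
c=camera("side");cv2.imwrite("pics/s3.png",cv2.resize(c["image"][220:340,170:290,::-1],(600,600),interpolation=cv2.INTER_CUBIC))
E
```

```text
[0.5593 0.2682 0.2422] [[ 0.0727  0.9974  0.0006]
 [ 0.9974 -0.0727  0.0002]
 [ 0.0003  0.0006 -1.    ]] 0.40187951257752164
```

View pics/s3.png

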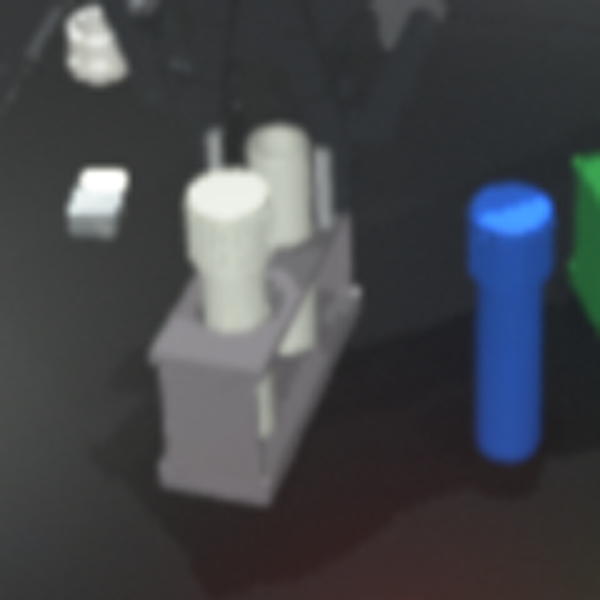

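The view shows the pads straddling the vial: left pad at (215,160), vial at (280,180), right pad at (322,185). Allowing for parallax, the vial sits about 1 mm toward -x, so I'll shift 1 mm, close, and check.

Emit:
servo_tool([
  [[0, 0, 0], [-0.005, 0, 0], 0.2],
  [[0, 0, 0], [-0.005, 0, 0], 0.3],
  [[0, 0, 0], [-0.005, 0, 0], 0.4],
  [[0, 0, 0], [-0.005, 0, 0], 0.5],
  [[0, 0, 0], [-0.005, 0, 0], 0.6],
  [[0, 0, 0], [-0.005, 0, 0], 0.7],
  [[0, 0, 0], [-0.005, 0, 0], 0.7],
  [[0, 0, 0], [-0.005, 0, 0], 0.7],
], force=20)

```text
t: 6.1
tcp_pos: [0.5581, 0.2683, 0.2416]
tcp_rot: [[0.072, 0.997, -0.0], [0.997, -0.072, -0.0], [-0.0, -0.0, -1.0]]
ft_force: [-0.1, 0.3, 0.1]
opening: 0.274
grip_force: 20.6
```

Emit:
servo_tool([
  [[0, 0, 0], [0, 0, 0.03], 0.7],
  [[0, 0, 0], [0, 0, 0.07], 0.7],
  [[0, 0, 0], [0, 0, 0.12], 0.7],
  [[0, 0, 0], [0, 0, 0.18], 0.7],
  [[0, 0, 0], [0, 0, 0.25], 0.7],
  [[0, 0, 0], [0, 0, 0.32], 0.7],
  [[0, 0, 0], [0, 0, 0.39], 0.7],
  [[0, 0, 0], [0, 0, 0.46], 0.7],
  [[0, 0, 0], [0, 0, 0.53], 0.7],
  [[0, 0, 0], [0, 0, 0.55], 0.7],
  [[0, 0, 0], [0, 0, 0.55], 0.7],
])

```text
t: 7.2
tcp_pos: [0.5583, 0.2683, 0.3525]
tcp_rot: [[0.073, 0.997, 0.001], [0.997, -0.073, 0.001], [0.001, 0.001, -1.0]]
ft_force: [0.0, 0.2, -0.5]
opening: 0.275
grip_force: 20.6
```

```bash
python3 - <<'E'
from h import *
np.set_printoptions(precision=4,suppress=True)
o=get_obs();print(o["tcp_pos"],o["tcp_rot"],o["opening"])
c=camera("side");cv2.imwrite("pics/s4.png",cv2.resize(c["image"][180:340,170:330,::-1],(600,600),interpolation=cv2.INTER_CUBIC))
E
```

```text
[0.5583 0.2683 0.3525] [[ 0.0727  0.9974  0.0011]
 [ 0.9974 -0.0727  0.0005]
 [ 0.0006  0.0011 -1.    ]] 0.2748832137160608
```

View pics/s4.png

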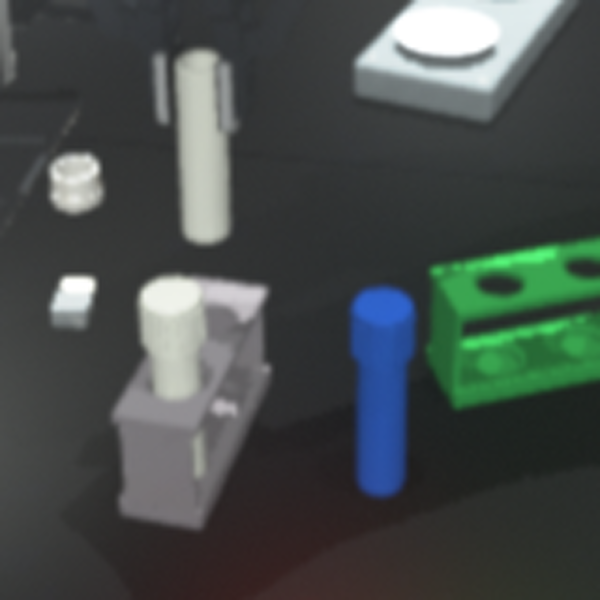

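The vial is clear and upright (its bottom at (205,240)), and the stand has not moved. Next I'll carry it to above the pan.

Emit:
servo_tool([
  [[0, 0, 0], [-0.02, -0.1, 0], 0.7],
  [[0, 0, 0], [-0.06, -0.3, 0], 0.7],
  [[0, 0, 0], [-0.1, -0.5, 0], 0.7],
  [[0, 0, 0], [-0.14, -0.7, 0], 0.7],
  [[0, 0, 0], [-0.18, -0.9, 0], 0.7],
  [[0, 0, 0], [-0.2, -1, 0], 0.7],
])

```text
t: 7.85
tcp_pos: [0.5166, 0.0637, 0.3508]
tcp_rot: [[0.076, 0.997, -0.003], [0.997, -0.076, -0.003], [-0.003, -0.003, -1.0]]
ft_force: [0.7, -0.1, -1.6]
opening: 0.278
grip_force: 20.6
```

Emit:
servo_tool([
  [[0, 0, 0], [-0.03, -0.2, 0], 0.7],
  [[0, 0, 0], [-0.07, -0.4, 0], 0.7],
  [[0, 0, 0], [-0.1, -0.6, 0], 0.7],
  [[0, 0, 0], [-0.13, -0.8, 0], 0.7],
  [[0, 0, 0], [-0.15, -0.95, 0], 0.7],
  [[0, 0, 0], [-0.163, -1, 0], 0.7],
  [[0, 0, 0], [-0.163, -1, 0], 0.7],
  [[0, 0, 0], [-0.163, -1, 0], 0.7],
  [[0, 0, 0], [-0.163, -1, 0], 0.7],
])

```text
t: 8.75
tcp_pos: [0.4858, -0.1303, 0.3516]
tcp_rot: [[0.07, 0.998, 0.0], [0.998, -0.07, 0.001], [0.001, 0.0, -1.0]]
ft_force: [0.6, 0.5, -0.0]
opening: 0.272
grip_force: 20.6
```

```bash
python3 - <<'E'
from h import *
np.set_printoptions(precision=4,suppress=True)
o=get_obs();print(o["tcp_pos"],o["tcp_rot"],o["ft_force"])
for n in("side","top"):
    c=camera(n);W=world(c)
    for r in regions_of("vial",n)[:3]:
        p=W[r["pixels"]&(c["depth"]>0)];print(n,r["conf"],r["box"],np.median(p,0),p.min(0),p.max(0))
    p=W[(abs(W[...,2]-.047)<.004)&(abs(W[...,0]-.485)<.05)&(abs(W[...,1]+.135)<.05)&(c["depth"]>0)]
    print("pan",len(p),cv2.minAreaRect((p[:,:2]*1000).astype(np.float32)))
    if n=="side":cv2.imwrite("pics/s5.png",cv2.resize(c["image"][110:230,220:340,::-1],(600,600),interpolation=cv2.INTER_CUBIC))
E
```

```text
[ 0.4858 -0.1303  0.3516] [[ 0.0703  0.9975  0.    ]
 [ 0.9975 -0.0703  0.0006]
 [ 0.0006  0.     -1.    ]] [ 0.6307  0.526  -0.0063]
side 0.77 [286.0, 132.3, 293.3, 166.0] [ 0.4845 -0.1216  0.1663] [ 0.4741 -0.1417  0.1177] [ 0.4972 -0.1157  0.2104]
pan 261 ((483.7798767089844, -134.79774475097656), (74.16312408447266, 76.96821594238281), 42.0954704284668)
top 0.63 [275.6, 204.3, 350.9, 237.3] [ 0.46   -0.2787  0.0365] [ 0.3965 -0.318   0.0261] [ 0.5111 -0.075   0.5835]
pan 0 ((0.0, 0.0), (0.0, 0.0), 0.0)
```

View pics/s5.png

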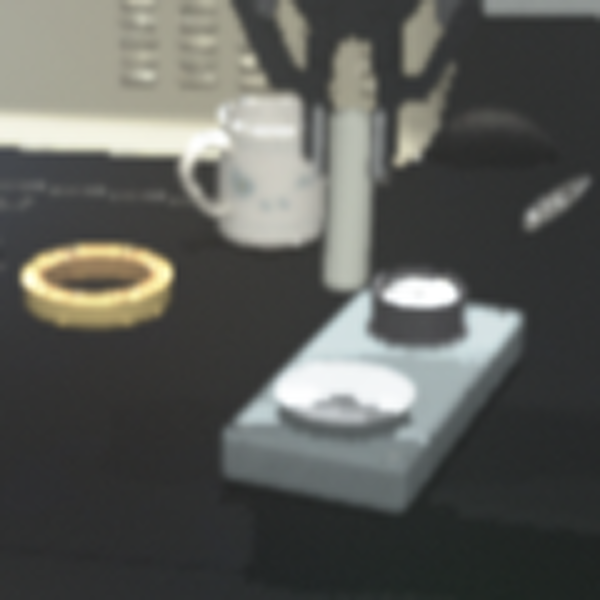

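The vial hangs upright over the pan, about 3 mm off in y. The pan appears at (345,395) with the vial bottom at (345,285). Lowering it gently.

Emit:
servo_tool([
  [[0, 0, 0], [0, -0.015, -0.08], 0.7],
  [[0, 0, 0], [0, -0.015, -0.16], 0.7],
  [[0, 0, 0], [0, -0.015, -0.22], 0.7],
  [[0, 0, 0], [0, -0.015, -0.27], 0.7],
  [[0, 0, 0], [0, -0.015, -0.3], 0.7],
  [[0, 0, 0], [0, -0.015, -0.32], 0.7],
  [[0, 0, 0], [0, -0.015, -0.335], 0.7],
  [[0, 0, 0], [0, -0.015, -0.35], 0.7],
  [[0, 0, 0], [0, -0.015, -0.36], 0.7],
  [[0, 0, 0], [0, -0.015, -0.36], 0.7],
  [[0, 0, 0], [0, -0.015, -0.36], 0.7],
])

```text
t: 10.05
tcp_pos: [0.4856, -0.1347, 0.2798]
tcp_rot: [[0.073, 0.997, 0.0], [0.997, -0.073, -0.0], [-0.0, 0.0, -1.0]]
ft_force: [0.0, 0.5, -0.4]
opening: 0.272
grip_force: 20.7
```

```bash
python3 - <<'E'
from h import *
np.set_printoptions(precision=4,suppress=True)
o=get_obs();print(o["tcp_pos"],o["ft_force"])
c=camera("side");W=world(c)
for r in regions_of("vial","side")[:3]:
        p=W[r["pixels"]&(c["depth"]>0)];print(r["conf"],r["box"],np.median(p,0),p.min(0),p.max(0))
m=(abs(W[...,2]-.043)<.008)&(abs(W[...,0]-.485)<.045)&(abs(W[...,1]+.135)<.045)&(c["depth"]>0)
p=W[m];print(np.histogram(p[:,2],bins=np.arange(.034,.053,.001)))
cv2.imwrite("pics/s6.png",cv2.resize(c["image"][130:220,250:340,::-1],(600,600),interpolation=cv2.INTER_CUBIC))
E
```

```text
[ 0.4856 -0.1347  0.2798] [ 0.0086  0.4983 -0.3699]
0.58 [283.4, 156.8, 293.5, 187.9] [ 0.4837 -0.1262  0.0912] [ 0.4726 -0.2361  0.0331] [ 0.4959 -0.1187  0.1391]
(array([ 0,  8,  0,  0,  0,  0,  3, 48, 78, 64, 19,  4,  4,  3,  2,  2,  2,
        0]), array([0.034, 0.035, 0.036, 0.037, 0.038, 0.039, 0.04 , 0.041, 0.042,
       0.043, 0.044, 0.045, 0.046, 0.047, 0.048, 0.049, 0.05 , 0.051,
       0.052]))
```

View pics/s6.png

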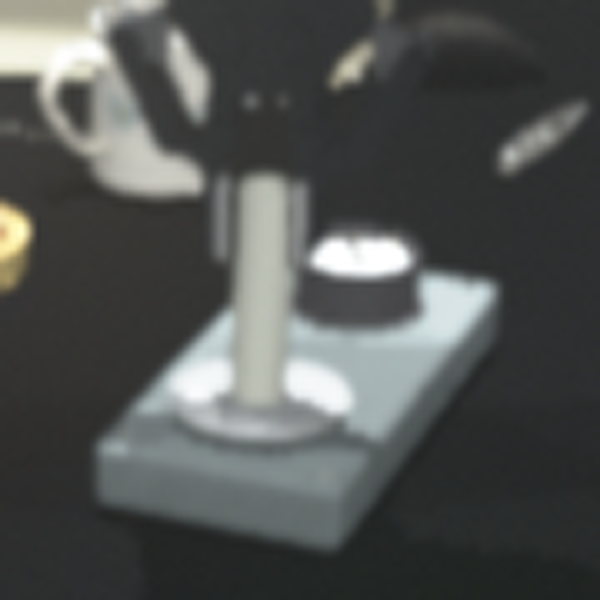

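The vial stands centred on the pan (at (262,400)), with the pan sunk about 4 mm. Releasing slowly.

Emit:
servo_tool([
  [[0, 0, 0], [0, 0, 0], 0.44],
  [[0, 0, 0], [0, 0, 0], 0.4],
  [[0, 0, 0], [0, 0, 0], 0.35],
  [[0, 0, 0], [0, 0, 0], 0.25],
  [[0, 0, 0], [0, 0, 0], 0.1],
  [[0, 0, 0], [0, 0, 0], -0.1],
  [[0, 0, 0], [0, 0, 0], -0.3],
  [[0, 0, 0], [0, 0, 0.02], -0.3],
  [[0, 0, 0], [0, 0, 0.1], -0.3],
  [[0, 0, 0], [0, 0, 0.25], -0.3],
  [[0, 0, 0], [0, 0, 0.45], -0.5],
  [[0, 0, 0], [0, 0, 0.65], -1],
  [[0, 0, 0], [0, 0, 0.7], -1],
  [[0, 0, 0], [0, 0, 0.7], -1],
])

```text
t: 11.55
tcp_pos: [0.4856, -0.1348, 0.4214]
tcp_rot: [[0.073, 0.997, 0.004], [0.997, -0.073, -0.001], [-0.001, 0.004, -1.0]]
ft_force: [-1.1, 0.0, 0.8]
opening: 1.003
grip_force: 0.0
```

```bash
python3 - <<'E'
from h import *
np.set_printoptions(precision=4,suppress=True)
out=np.zeros((400,800,3),np.uint8)
for i,n in enumerate(("top","side")):
    c=camera(n);W=world(c)
    for q in("vial","bezel"):
      for r in regions_of(q,n)[:2]:
        p=W[r["pixels"]&(c["depth"]>0)];print(n,q,r["conf"],r["box"],np.median(p,0),p.min(0),p.max(0))
    b=(slice(195,245),slice(290,350)) if n=="top" else (slice(145,205),slice(265,325))
    out[:,i*400:(i+1)*400]=cv2.resize(c["image"][b][...,::-1],(400,400),interpolation=cv2.INTER_CUBIC)
cv2.imwrite("pics/d1.png",out)
E
```

```text
top bezel 0.63 [340.3, 215.0, 343.7, 229.5] [ 0.4564 -0.2792  0.0589] [ 0.4366 -0.2925  0.0349] [ 0.4794 -0.2712  0.0708]
side vial 0.64 [282.2, 157.0, 293.3, 190.5] [ 0.484  -0.1267  0.0964] [ 0.4731 -0.2676  0.0332] [ 0.4968 -0.1194  0.1388]
side bezel 0.7 [297.1, 166.1, 312.9, 178.5] [ 0.4542 -0.2431  0.055 ] [ 0.4259 -0.289   0.033 ] [ 0.4826 -0.2287  0.0639]
```

View pics/d1.png

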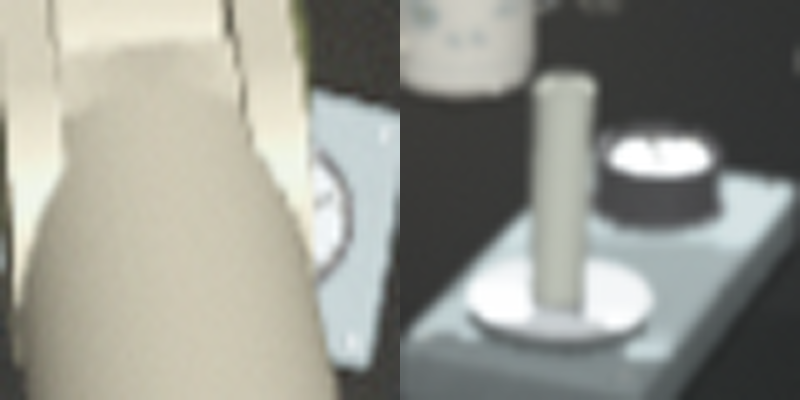

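The vial stands upright and centred on the pan at (560,310), but the arm hides the dial from the top camera. I'll move it aside to see the dial.

Emit:
servo_tool([
  [[0, 0, 0], [0.05, 0.25, 0], -1],
  [[0, 0, 0], [0.1, 0.5, 0], -1],
  [[0, 0, 0], [0.1, 0.75, 0], -1],
  [[0, 0, 0], [0.1, 0.95, 0], -1],
  [[0, 0, 0], [0.1, 0.95, 0], -1],
])

```text
t: 12.35
tcp_pos: [0.5053, 0.0614, 0.4192]
tcp_rot: [[0.064, 0.998, -0.0], [0.998, -0.064, 0.003], [0.003, -0.001, -1.0]]
ft_force: [-0.1, -0.1, -0.4]
opening: 1.001
grip_force: 0.0
```

```bash
cat > dial.py <<'E'
from h import *
# sample the dial face (z=.058) along rays; angle = clockwise from scale +x
def dial(C=(.4554,-.2597),yaw=-13.45,n="top",z=.058,c=None):
    c=c or camera(n); g=cv2.cvtColor(c["image"],cv2.COLOR_RGB2GRAY).astype(np.float32)
    A=np.arange(-90,271,7.5); R=np.arange(.004,.033,.002)
    a=np.radians(yaw-A)[:,None]
    X=np.stack([C[0]+R*np.cos(a),C[1]+R*np.sin(a),np.full((len(A),len(R)),z),np.ones((len(A),len(R)))],-1)@c["extrinsics"].T
    u=c["cx"]+c["fx"]*X[...,0]/-X[...,2]; v=c["cy"]+c["fy"]*X[...,1]/X[...,2]
    return A,R,cv2.remap(g,u.astype(np.float32),v.astype(np.float32),cv2.INTER_CUBIC),c
E
python3 - <<'E'
from dial import *
A,R,P,c=dial()
W=world(c);m=(abs(W[...,0]-.457)<.045)&(abs(W[...,1]+.26)<.045)&(W[...,2]>.05)&(W[...,2]<.075)&(c["depth"]>0)
print(cv2.minEnclosingCircle((W[m][:,:2]*1000).astype(np.float32)))
g=c["image"].mean(-1); mm=(g>170);mm[:210]=0;mm[231:]=0;mm[:,:325]=0;mm[:,345:]=0
v,u=np.nonzero(mm);print("white centroid",u.mean(),v.mean(),len(u),ray(c,u.mean(),v.mean(),.058))
print(np.round(R*1000).astype(int))
for a,p in zip(A,P):print(a,p.astype(int))
print(g[208:233,324:346].astype(int))
cv2.imwrite("pics/d2.png",cv2.resize(c["image"][200:240,314:354,::-1],(600,600),interpolation=cv2.INTER_CUBIC))
E
```

```text
((456.19537353515625, -260.5690612792969), 28.812917709350586)
white centroid 335.3454545454546 219.43030303030304 330 [ 0.46175379 -0.26726491  0.058     ]
[ 4  6  8 10 12 14 16 18 20 22 24 26 28 30 32]
-90.0 [242 241 240 240 242 240 236 225 214 180 135  95  82  98 128]
-82.5 [242 241 240 241 242 240 234 224 221 188 136  91  84  98 137]
-75.0 [241 241 240 241 242 241 236 231 223 207 148  90  75 108 152]
-67.5 [241 241 240 241 242 241 240 237 225 202 164 104  83 111 158]
-60.0 [240 240 241 241 242 242 242 237 226 201 159 116  98 117 158]
-52.5 [240 240 241 241 242 242 241 238 224 199 164 129 118 133 163]
-45.0 [240 241 241 242 242 242 242 239 232 202 159 119 121 145 175]
-37.5 [240 241 241 242 242 242 242 240 234 225 178 127 112 133 167]
-30.0 [240 241 241 241 242 242 241 237 228 210 172 136 125 143 177]
-22.5 [240 242 241 241 242 242 241 239 239 226 205 163 137 153 182]
-15.0 [240 242 241 241 242 242 241 241 245 236 217 165 134 156 186]
-7.5 [241 242 241 241 242 243 244 244 248 239 221 170 135 154 185]
0.0 [241 242 241 241 242 242 239 235 238 234 215 172 139 156 189]
7.5 [241 242 24
[... 4044 characters left out ...]
1 242 242 241 241 234 215 164
  172 202 207 207]
 [174 117  90 113 203 236 234 239 241 242 241 242 241 242 243 214 160 146
  194 207 208 208]
 [200 152 104  89 140 206 209 234 233 238 242 233 238 226 217 183 152 168
  201 208 208 207]
 [207 189 150  99  89 143 167 202 216 226 239 223 220 190 159 148 170 197
  206 207 208 206]
 [208 209 192 144 135 110 115 118 176 189 205 195 173 155 140 170 196 206
  207 206 207 205]
 [208 208 208 192 184 149 133 134 131 142 149 150 149 158 176 197 205 206
  206 207 207 208]
 [209 209 208 209 206 191 189 185 176 173 172 180 190 195 204 208 209 208
  206 207 207 208]
 [209 206 207 207 207 208 207 205 204 200 199 202 208 206 209 208 209 208
  206 205 207 210]]
```

View pics/d2.png

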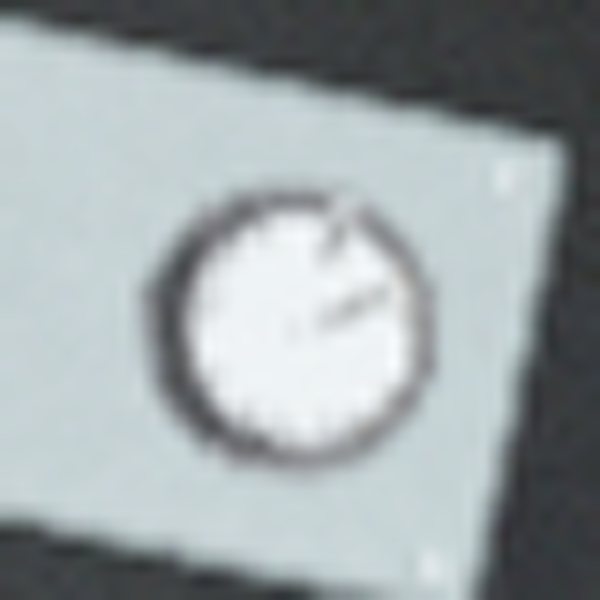

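The dial shows the zero mark at about (335,240), 23° clockwise of image-up, and the pointer at about (355,310), 65°. The bezel therefore needs roughly 44° clockwise. Next I'll move over the dial.

Emit:
servo_tool([
  [[0, 0, 0], [-0.05, -0.25, 0], -1],
  [[0, 0, 0], [-0.1, -0.5, 0], -1],
  [[0, 0, 0], [-0.15, -0.75, 0], -1],
  [[0, 0, 0], [-0.2, -1, 0], -1],
  [[0, 0, 0], [-0.2, -1, 0], -1],
])

```text
t: 12.9
tcp_pos: [0.4632, -0.1522, 0.4187]
tcp_rot: [[0.083, 0.997, -0.003], [0.997, -0.083, -0.002], [-0.003, -0.003, -1.0]]
ft_force: [-0.0, -0.0, -0.5]
opening: 1.005
grip_force: 0.0
```

Emit:
servo_tool([
  [[0, 0, 0], [-0.05, -0.2, 0], -1],
  [[0, 0, 0], [-0.05, -0.4, 0], -1],
  [[0, 0, 0], [-0.05, -0.6, 0], -1],
  [[0, 0, 0], [-0.05, -0.6, -0.25], -1],
  [[0, 0, 0], [-0.05, -0.6, -0.5], -1],
  [[0, 0, 0], [-0.05, -0.6, -0.6], -1],
  [[0, 0, 0], [-0.05, -0.6, -0.6], -1],
  [[0, 0, 0], [-0.05, -0.6, -0.6], -1],
])

```text
t: 13.7
tcp_pos: [0.4555, -0.2651, 0.2996]
tcp_rot: [[0.073, 0.997, -0.001], [0.997, -0.073, 0.0], [0.0, -0.001, -1.0]]
ft_force: [-0.1, 0.3, -0.4]
opening: 1.001
grip_force: 0.0
```

```bash
python3 - <<'E'
from h import *
np.set_printoptions(precision=4,suppress=True)
c=camera("side");o=get_obs();print(o["tcp_pos"],o["tcp_rot"],o["qpos"])
print((np.array([.4555,-.26,.211])-o["tcp_pos"])/.2)
E
```

```text
[ 0.4558 -0.2652  0.3004] [[ 0.073   0.9973  0.0006]
 [ 0.9973 -0.073  -0.0005]
 [-0.0005  0.0006 -1.    ]] [ 0.6345  0.5313 -0.3036  2.1305  0.3103  0.5201  0.0264]
[-0.0014  0.0258 -0.4471]
```

Emit:
servo_tool([
  [[0, 0, 0], [0, 0.026, -0.1], -1],
  [[0, 0, 0], [0, 0.026, -0.22], -1],
  [[0, 0, 0], [0, 0.026, -0.33], -1],
  [[0, 0, 0], [0, 0.026, -0.4], -1],
  [[0, 0, 0], [0, 0.026, -0.447], -1],
  [[0, 0, 0], [0, 0.026, -0.447], -0.6],
  [[0, 0, 0], [0, 0.026, -0.447], -0.4],
  [[0, 0, 0], [0, 0.026, -0.447], -0.3],
  [[0, 0, 0], [0, 0.026, -0.447], -0.2],
  [[0, 0, 0], [0, 0.026, -0.447], -0.2],
], force=20)

```text
t: 14.75
tcp_pos: [0.4553, -0.2597, 0.2115]
tcp_rot: [[0.073, 0.997, 0.0], [0.997, -0.073, -0.001], [-0.001, 0.0, -1.0]]
ft_force: [-2.9, 1.1, 7.5]
opening: 0.67
grip_force: 21.2
```

Emit:
servo_tool([
  [[0, 0, -0.04], [0, 0, 0], -0.2],
  [[0, 0, -0.1], [0, 0, 0], -0.2],
  [[0, 0, -0.16], [0, 0, 0], -0.2],
  [[0, 0, -0.22], [0, 0, 0], -0.2],
  [[0, 0, -0.28], [0, 0, 0], -0.2],
  [[0, 0, -0.34], [0, 0, 0], -0.2],
  [[0, 0, -0.4], [0, 0, 0], -0.2],
  [[0, 0, -0.45], [0, 0, 0], -0.2],
  [[0, 0, -0.485], [0, 0, 0], -0.2],
  [[0, 0, -0.49], [0, 0, 0], -0.2],
  [[0, 0, -0.49], [0, 0, 0], -0.2],
  [[0, 0, -0.49], [0, 0, 0], -0.2],
])

```text
t: 15.95
tcp_pos: [0.456, -0.2601, 0.2115]
tcp_rot: [[0.747, 0.665, 0.002], [0.665, -0.747, -0.001], [0.001, 0.002, -1.0]]
ft_force: [-0.4, -1.1, 5.1]
opening: 0.67
grip_force: 21.0
```

Emit:
servo_tool([
  [[0, 0, 0], [0, 0, 0], -0.4],
  [[0, 0, 0], [0, 0, 0], -0.7],
  [[0, 0, 0], [0, 0, 0], -1],
  [[0, 0, 0], [0, 0, 0], -1],
  [[0, 0, 0], [0, 0, 0.1], -1],
  [[0, 0, 0], [0, 0, 0.3], -1],
  [[0, 0, 0], [0, 0, 0.55], -1],
  [[0, 0, 0], [0, 0, 0.8], -1],
  [[0, 0, 0], [0, 0, 1], -1],
  [[0, 0, 0], [0, 0, 1], -1],
])

```text
t: 16.95
tcp_pos: [0.4563, -0.2599, 0.4156]
tcp_rot: [[0.746, 0.666, 0.008], [0.666, -0.746, -0.004], [0.004, 0.008, -1.0]]
ft_force: [0.5, -1.3, -0.3]
opening: 0.998
grip_force: 0.0
```

Emit:
servo_tool([
  [[0, 0, 0], [0.05, 0.25, 0], -1],
  [[0, 0, 0], [0.1, 0.5, 0], -1],
  [[0, 0, 0], [0.15, 0.75, 0], -1],
  [[0, 0, 0], [0.2, 1, 0], -1],
  [[0, 0, 0], [0.2, 1, 0], -1],
])

```text
t: 17.45
tcp_pos: [0.4964, -0.0532, 0.41]
tcp_rot: [[0.74, 0.672, 0.0], [0.672, -0.74, 0.003], [0.002, -0.002, -1.0]]
ft_force: [0.1, -0.4, 0.6]
opening: 0.998
grip_force: 0.0
```

Emit:
servo_tool([
  [[0, 0, 0], [0, 0.25, 0], -1],
  [[0, 0, 0], [0, 0.5, 0], -1],
  [[0, 0, 0], [0, 0.6, 0], -1],
  [[0, 0, 0], [0, 0.6, 0], -1],
])

```text
t: 17.85
tcp_pos: [0.4953, 0.0635, 0.4098]
tcp_rot: [[0.743, 0.67, -0.001], [0.67, -0.743, 0.001], [0.0, -0.001, -1.0]]
ft_force: [0.3, -1.3, -0.1]
opening: 1.0
grip_force: 0.0
```

```bash
python3 - <<'E'
from dial import *
np.set_printoptions(precision=4,suppress=True)
o=get_obs();print(o["tcp_pos"])
c=camera("top");g=c["image"].mean(-1);print(g[211:232,324:344].astype(int))
A,R,P,c=dial(c=c)
print(np.round(R*1000).astype(int))
for a,p in zip(A,P):
    if -10<a<110:print(a,p.astype(int))
s=camera("side");W=world(s)
for q in("vial","stand"):
  for r in regions_of(q,"side")[:2]:
    p=W[r["pixels"]&(s["depth"]>0)];print(q,r["conf"],r["box"],np.median(p,0),p.min(0),p.max(0))
E
```

```text
[0.4953 0.0635 0.4098]
[[206 207 205 205 205 207 205 204 201 201 199 204 206 206 207 208 206 205
  206 206]
 [207 207 205 205 204 190 185 180 174 173 172 180 188 197 204 206 206 205
  208 206]
 [208 207 206 187 183 145 130 137 136 133 136 141 149 167 181 200 207 206
  207 207]
 [208 207 188 157 130 114 121 158 202 211 194 185 165 145 146 173 201 207
  207 207]
 [207 190 141 126 113 163 205 197 233 243 234 229 221 200 161 139 173 200
  206 207]
 [199 155 110 100 161 215 238 227 238 242 242 241 242 233 217 164 140 179
  202 206]
 [173 120  93 143 214 239 242 242 241 243 242 242 242 243 242 219 163 202
  209 206]
 [137  91  94 189 234 242 242 242 242 242 242 242 242 242 227 221 167 200
  195 201]
 [118  84 119 220 240 242 242 242 243 242 241 241 242 223 180 180 205 168
  159 196]
 [116  84 139 229 242 241 243 243 242 242 243 227 215 189 200 218 229 180
  150 197]
 [112  98 158 220 240 242 242 242 242 233 239 218 209 219 237 242 234 177
  134 197]
 [120  95 148 207 237 242 242 242 243 234 239 234 239 242 242 242 242 183
  137 197]
 [126  79 127 218 239 242 242 242 242 241 242 241 242 242
[... 1466 characters left out ...]
237 220 187 157 153 179]
75.0 [234 222 215 216 222 232 240 244 243 242 216 177 139 141 183]
82.5 [235 227 225 229 235 240 241 242 242 247 223 182 143 141 185]
90.0 [236 231 234 240 244 244 242 242 242 244 221 184 144 134 170]
97.5 [237 235 239 243 243 242 241 242 243 244 234 199 159 148 167]
105.0 [238 238 240 241 242 241 241 242 241 238 236 203 155 144 177]
vial 0.77 [282.9, 155.0, 294.2, 188.1] [ 0.4841 -0.1265  0.097 ] [ 0.4732 -0.2693  0.0334] [ 0.5018 -0.1201  0.1389]
stand 0.84 [284.1, 244.0, 344.5, 287.7] [0.3914 0.1978 0.0206] [ 0.3261  0.0893 -0.0024] [0.4499 0.2403 0.0637]
stand 0.7 [200.5, 257.5, 243.1, 323.0] [0.5522 0.3253 0.0346] [ 0.5326  0.1486 -0.0029] [0.614  0.3537 0.1132]
```

```bash
python3 - <<'E'
from dial import *
np.set_printoptions(precision=3,suppress=True,linewidth=150)
c=camera("top")
X=c["extrinsics"]@np.array([.4554,-.2597,.058,1]);print("C at",c["cx"]+c["fx"]*X[0]/-X[2],c["cy"]+c["fy"]*X[1]/X[2])
g=c["image"].mean(-1)
# hub: weighted dark 3x3
def cen(sl,base=242):
    w=np.clip(base-g[sl],0,None);v,u=np.mgrid[sl];return (w*u).sum()/w.sum(),(w*v).sum()/w.sum()
hub=cen(np.s_[220:224,332:335]);print("hub",hub,"housing-based; white face:")
H=ray(c,*hub,.059);print(H)
# face circle fit from half-level white edge
m=(g>200).astype(np.uint8);m[:,:326]=0;n,l,st,ce=cv2.connectedComponentsWithStats(m[213:231,325:342]);print(st[1:],ce[1:]+[325,213])
old=cv2.resize(cv2.imread("pics/d2.png"),(40,40),interpolation=cv2.INTER_AREA)[...,::-1]
o=dict(c);im=c["image"].copy();im[200:240,314:354]=old;o["image"]=im
for nm,C in(("hub",H[:2]),("C",(.4554,-.2597))):
    A,R,Po,_=dial(C=C,c=o,z=.058);_,_,Pn,_=dial(C=C,c=c,z=.058)
    s=(R>.011)&(R<.021); b=(R>.027)
    k=(A>-30)&(A<110)
    D=Pn-Po
    print(nm);print(A[k]);print("old",Po[k][:,s].mean(1).round());print("new",Pn[k][:,s].mean(1).round());print("tab diff",D[k][:,b].mean(1).round())
E
```

```text
C at 333.1016659572299 221.39573031166782
hub (np.float64(333.18571428571425), np.float64(221.54285714285714)) housing-based; white face:
[ 0.455 -0.26   0.059]
[[  1   0   1   1   1]
 [  2   1  14  16 166]
 [ 14   0   3   2   5]
 [ 16   4   1   1   1]
 [  1  17   1   1   1]
 [ 14  16   3   2   4]] [[326.    213.   ]
 [333.464 221.476]
 [340.2   213.4  ]
 [341.    217.   ]
 [326.    230.   ]
 [340.25  229.75 ]]
hub
[-22.5 -15.   -7.5   0.    7.5  15.   22.5  30.   37.5  45.   52.5  60.   67.5  75.   82.5  90.   97.5 105. ]
old [241. 243. 244. 238. 225. 224. 236. 243. 239. 223. 204. 205. 223. 238. 241. 243. 242. 242.]
new [241. 243. 243. 242. 242. 243. 242. 244. 240. 214. 187. 199. 224. 239. 242. 243. 243. 242.]
tab diff [ -1.  -5.  -6.  -6. -35. -27.  -7.  -4.  -3.  13.  33.  -1.  -7. -12. -10. -11.  -7.  -7.]
C
[-22.5 -15.   -7.5   0.    7.5  15.   22.5  30.   37.5  45.   52.5  60.   67.5  75.   82.5  90.   97.5 105. ]
old [241. 243. 244. 238. 225. 221. 234. 242. 242. 228. 208. 203. 218. 235. 240. 243. 242. 242.]
new [240. 243. 243. 242. 242. 243. 242. 244. 243. 222. 190. 193. 219. 237. 240. 243. 243. 242.]
tab diff [ -1.  -4.  -6.  -4. -31. -27.  -7.  -3.  -2.   8.  35.   3.  -6. -12. -10. -11.  -9.  -6.]
```

The zero mark now sits about 4–5° short of the pointer. I'll make one small correction.

Emit:
servo_tool([
  [[0, 0, 0], [-0.05, -0.25, 0], -1],
  [[0, 0, 0], [-0.1, -0.5, 0], -1],
  [[0, 0, 0], [-0.15, -0.75, 0], -1],
  [[0, 0, 0], [-0.2, -1, 0], -1],
  [[0, 0, 0], [-0.2, -1, 0], -1],
])

```text
t: 18.6
tcp_pos: [0.4532, -0.1465, 0.4103]
tcp_rot: [[0.753, 0.658, -0.001], [0.658, -0.753, -0.002], [-0.002, 0.001, -1.0]]
ft_force: [0.4, 0.4, 0.9]
opening: 0.998
grip_force: 0.0
```

Emit:
servo_tool([
  [[0, 0, 0], [0, -0.25, 0], -1],
  [[0, 0, 0], [0, -0.5, 0], -1],
  [[0, 0, 0], [0, -0.6, 0], -1],
  [[0, 0, 0], [0, -0.6, -0.25], -1],
  [[0, 0, 0], [0, -0.6, -0.5], -1],
  [[0, 0, 0], [0, -0.6, -0.5], -1],
  [[0, 0, 0], [0, -0.6, -0.5], -1],
  [[0, 0, 0], [0, -0.6, -0.5], -1],
])

```text
t: 19.4
tcp_pos: [0.4561, -0.2599, 0.3124]
tcp_rot: [[0.746, 0.666, 0.002], [0.666, -0.746, -0.001], [0.001, 0.003, -1.0]]
ft_force: [0.0, -0.5, 0.7]
opening: 0.999
grip_force: 0.0
```

Emit:
servo_tool([
  [[0, 0, 0], [-0.002, 0, -0.12], -1],
  [[0, 0, 0], [-0.002, 0, -0.25], -1],
  [[0, 0, 0], [-0.002, 0, -0.37], -1],
  [[0, 0, 0], [-0.002, 0, -0.45], -1],
  [[0, 0, 0], [-0.002, 0, -0.5], -1],
  [[0, 0, 0], [-0.002, 0, -0.5], -0.6],
  [[0, 0, 0], [-0.002, 0, -0.5], -0.4],
  [[0, 0, 0], [-0.002, 0, -0.5], -0.3],
  [[0, 0, 0], [-0.002, 0, -0.5], -0.2],
  [[0, 0, 0], [-0.002, 0, -0.5], -0.2],
  [[0, 0, -0.02], [-0.002, 0, -0.5], -0.2],
  [[0, 0, -0.04], [-0.002, 0, -0.5], -0.2],
  [[0, 0, -0.055], [-0.002, 0, -0.5], -0.2],
  [[0, 0, -0.055], [-0.002, 0, -0.5], -0.2],
  [[0, 0, -0.055], [-0.002, 0, -0.5], -0.2],
  [[0, 0, -0.055], [-0.002, 0, -0.5], -0.2],
])

```text
t: 21.0
tcp_pos: [0.4559, -0.2602, 0.2119]
tcp_rot: [[0.801, 0.598, 0.003], [0.598, -0.801, -0.002], [0.002, 0.004, -1.0]]
ft_force: [0.1, -1.2, 7.8]
opening: 0.67
grip_force: 20.9
```

Emit:
servo_tool([
  [[0, 0, 0], [0, 0, 0], -0.4],
  [[0, 0, 0], [0, 0, 0], -0.7],
  [[0, 0, 0], [0, 0, 0], -1],
  [[0, 0, 0], [0, 0, 0], -1],
  [[0, 0, 0], [0, 0, 0.1], -1],
  [[0, 0, 0], [0, 0, 0.3], -1],
  [[0, 0, 0], [0, 0, 0.55], -1],
  [[0, 0, 0], [0, 0, 0.8], -1],
  [[0, 0, 0], [0, 0, 1], -1],
  [[0, 0, 0], [0, 0, 1], -1],
])

```text
t: 22.0
tcp_pos: [0.4558, -0.26, 0.4155]
tcp_rot: [[0.801, 0.599, 0.008], [0.599, -0.801, -0.004], [0.004, 0.008, -1.0]]
ft_force: [0.8, 0.7, 0.4]
opening: 0.996
grip_force: 0.0
```

Emit:
servo_tool([
  [[0, 0, 0], [0.05, 0.25, 0], -1],
  [[0, 0, 0], [0.1, 0.5, 0], -1],
  [[0, 0, 0], [0.15, 0.75, 0], -1],
  [[0, 0, 0], [0.2, 1, 0], -1],
  [[0, 0, 0], [0.2, 1, 0], -1],
])

```text
t: 22.5
tcp_pos: [0.496, -0.0532, 0.4098]
tcp_rot: [[0.795, 0.606, -0.0], [0.606, -0.795, 0.002], [0.001, -0.002, -1.0]]
ft_force: [0.2, -0.8, -0.1]
opening: 0.998
grip_force: 0.0
```

Emit:
servo_tool([
  [[0, 0, 0], [0, 0.25, 0], -1],
  [[0, 0, 0], [0, 0.5, 0], -1],
  [[0, 0, 0], [0, 0.6, 0], -1],
  [[0, 0, 0], [0, 0.6, 0], -1],
])

```text
t: 22.9
tcp_pos: [0.4949, 0.0635, 0.4098]
tcp_rot: [[0.798, 0.603, -0.001], [0.603, -0.798, 0.001], [-0.0, -0.001, -1.0]]
ft_force: [-1.0, -0.5, -0.0]
opening: 1.002
grip_force: 0.0
```

```bash
python3 - <<'E'
from dial import *
np.set_printoptions(precision=3,suppress=True,linewidth=150)
c=camera("top")
old=cv2.resize(cv2.imread("pics/d2.png"),(40,40),interpolation=cv2.INTER_AREA)[...,::-1]
o=dict(c);im=c["image"].copy();im[200:240,314:354]=old;o["image"]=im
C=(.455,-.26)
A,R,Po,_=dial(C=C,c=o,z=.058);_,_,Pn,_=dial(C=C,c=c,z=.058)
s=(R>.011)&(R<.021); b=(R>.027);k=(A>-30)&(A<110)
print(A[k]);print("old",Po[k][:,s].mean(1).round());print("new",Pn[k][:,s].mean(1).round());print("tab diff",(Pn-Po)[k][:,b].mean(1).round())
s=camera("side");W=world(s)
for q in("vial","capped_vial"):
  for r in regions_of(q,"side")[:2]:
    p=W[r["pixels"]&(s["depth"]>0)];print(q,r["conf"],r["box"],np.median(p,0),p.min(0),p.max(0))
E
```

```text
[-22.5 -15.   -7.5   0.    7.5  15.   22.5  30.   37.5  45.   52.5  60.   67.5  75.   82.5  90.   97.5 105. ]
old [241. 243. 244. 237. 224. 224. 236. 243. 239. 223. 204. 205. 223. 238. 241. 243. 242. 242.]
new [242. 242. 242. 242. 242. 243. 244. 244. 240. 226. 202. 196. 217. 238. 242. 244. 243. 243.]
tab diff [ -2.  -1.  -1.  -1. -34. -25.  -6.  -8.  -0.   0.   4.  17.  -3.  -5.  -4.  -2.  -2.  -2.]
vial 0.62 [284.4, 157.4, 293.8, 188.0] [ 0.484 -0.127  0.096] [ 0.473 -0.397 -0.002] [ 0.531 -0.12   0.139]
capped_vial 0.96 [264.9, 258.2, 280.0, 309.1] [0.461 0.312 0.068] [ 0.448  0.155 -0.   ] [0.476 0.319 0.109]
capped_vial 0.73 [208.0, 251.4, 223.8, 305.0] [0.559 0.329 0.096] [ 0.546  0.175 -0.002] [0.63  0.335 0.114]
```

The mark and pointer now agree within about 2° (under 1 mm), and the vial and the capped vial are in place. I'll hand in the job.

```bash
python3 -c "
from station import close_job;print(close_job())"
```

```text
the job is handed in; nothing more can be done
None
```

I handed in the job, though the judge returned no verdict: the open vial stands upright near the middle of the pan, the zero mark is within about 1 mm of the pointer, the stand and capped vial look undisturbed, and the arm never went near the cup, eraser or tape (not re-measured).

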